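Move the row of small toys to the display stand, in the order of the large ones

ROBOT

A 7-joint arm with a two-finger parallel gripper is mounted at the origin on the work surface. World frame = base frame: x ahead of the robot, y to its left, z up, the work surface at z = 0. Lengths are in m, angles in rad, forces in N, time in s.
With the tool pointing down it reaches from about 0.35 to 0.9 m from the base axis. Payload 7.2 kg.
Tool frame: the origin (TCP) lies at the very end of the fingers, on their centre line; the grasp point (between the pads) lies 19 mm behind it; z points along the fingers, y is the line along which they close (so a half turn about z gives the same grasp; the last joint's range is limited). The gripper opens to 85 mm and grips with 20 to 120 N. Pads are 22 mm wide; open, the fingers measure 114 mm over their backs; the gripper's body (76 mm by 85 mm) begins 54 mm behind the grasp point. The pads swing forward as they close: fully open they stand 13 mm farther back than shut.
Start: joints at [1.268, 0.411, -0.013, 1.596, 0.006, 1.134, -0.082], TCP at [0.145, -0.608, 0.231] pointing down, gripper open.
Joint ranges: [-2.95, 2.95], [-0.29, 1.99], [-1.47, 1.44], [0.14, 2.54], [-1.03, 4.17], [0.13, 1.85], [-2.86, 2.86]. Speed limits (rad/s): [2.39, 2.39, 3.01, 3.01, 3.14, 3.14, 3.14].

INTERFACE

Orientations are given as a unit quaternion [w, x, y, z].
In Python, from cell import r gives the robot as it stands. The module is installed in compiled form; this text tells all that it offers.
- The arm moves only by the shell command python3 -m jog 'ROWS'. ROWS is a JSON object of lists of equal length, an entry for each row: "translation": the shift along the tool's x, y, z in cm, a list of three; "dr": the turn, a rotation vector about the tool's x, y, z in rad, a list of three; "jaw": the finger opening in cm, from 0 to 8.54. A call has 1 to 10 rows; each row is the pose to reach, as a shift and turn from the pose commanded when the call began, along the tool's axes at that moment; what a row does not reach only later rows make up. A row lasts 1/8 s, in which the tool goes at most 62.5 mm and 10.7 degrees, less where a joint would pass 70% of its speed; a pose out of reach is approached as far as the arm can. A call with a gripper value outside its range is refused whole. The fingers move at their own pace and stop on an object; the grip force is fixed at half the most. Time passes only in rows, so rows that repeat a pose let the fingers close. It gives the time, the measured TCP pose, the force, the opening and the grip force at its end, in the units of the state.
- r.sense(): the state, without advancing time (a new reading comes with each control period).
- r.get_image(name): name is "scene" or "side" or "wrist"; returns a dict with "frame" (400x640x3 uint8, red, green, blue), "mtx" (3x3 intrinsics, pixels), "rvec" (rotation vector, rad) and "tvec" (3), from world to camera coordinates, as OpenCV has them. Camera axes: x right, y down, z forward; pixel columns grow to the right and rows downward; lengths in m; the calibration is good to about 2 mm. A picture is of the moment at which its call begins. There is no depth.
- r.finish_job(): hands the job in; it is judged then, once.
The state is a dict: "t": time; "joint_positions": joint angles; "qvel": joint speeds; "joint_torque": joint torques, N m; "tcp_pos": TCP position; "orientation": TCP orientation; "force": force on the tool from outside, world axes, zero at the start; "torque": the same for the moment, N m; "grip_width": finger opening in m; "gripper_force": force on a finger pad.
Only numpy, scipy, OpenCV 4.12 (cv2) and the standard library are available. Lean on these libraries where they do the work, as an engineer would, in place of code of your own. Each camera call takes 0.05 s, during which the arm holds its last target. There are 200 camera calls.

TASK

Move the four small wooden toys, one after another, from the stock tray to the display stand, so that their row has the same order as the row of large models there: each small toy stands in the bay directly in front of the large model of its own kind, in the middle of the grey mat, with its length in line with the large one (either end first). Keep every toy upright all the way, leave the ring pyramid and the gift box where they are, and let go of everything at the end.

Things in the scene. Friction and masses are not known exactly. Their poses are not given: they have to be found in the camera images.
- drum: Small wooden toy drum: upright cylinder, diameter 40, height 36; grip across any diameter. Sizes in mm. Loose, under 100 g. Origin: centre of underside, z up. Starts upright in one of 4 bays in a row (pitch 84) of the grey plastic stock tray, left or right of the display stand; tray floor 12 above the counter, lips between bays 5 above floor.
- loco: Small wooden toy locomotive: block 62 (x) x 34 (y) x 20 high with cab (-x end, to 45), boiler and chimney (to 46); grip across y at the middle. Sizes in mm. Loose, under 100 g. Origin: centre of underside, z up. Starts upright in one of 4 bays in a row (pitch 84) of the grey plastic stock tray, left or right of the display stand; tray floor 12 above the counter, lips between bays 5 above floor.
- boat: Small wooden toy boat: hull x -31 to +32 (pointed bow +x), 34 wide (y), 24 high; deckhouse and funnel to 46; grip hull across y at the middle. Sizes in mm. Loose, under 100 g. Origin: centre of underside, z up. Starts upright in one of 4 bays in a row (pitch 84) of the grey plastic stock tray, left or right of the display stand; tray floor 12 above the counter, lips between bays 5 above floor.
- house: Small wooden toy house: walls 42 (x) x 36 (y) x 26 high, gable roof with ridge along x at 44; grip walls across y. Sizes in mm. Loose, under 100 g. Origin: centre of underside, z up. Starts upright in one of 4 bays in a row (pitch 84) of the grey plastic stock tray, left or right of the display stand; tray floor 12 above the counter, lips between bays 5 above floor.
- large_drum: Large model of the small drum, 1.5 times its size, fixed in the green display stand's far row. Origin: centre of underside, on the stand's floor 12 mm above the counter; z up, x away from the robot. Its empty bay: middle of a grey mat 84 x 52 mm, 110 mm from this origin along -x, floor at this origin's height. Bays at 84 mm pitch, lips 5 mm high.
- large_loco: Large model of the small loco, 1.5 times its size, fixed in the green display stand's far row. Origin: centre of underside, on the stand's floor 12 mm above the counter; z up, x away from the robot. Its empty bay: middle of a grey mat 84 x 52 mm, 110 mm from this origin along -x, floor at this origin's height. Bays at 84 mm pitch, lips 5 mm high.
- large_boat: Large model of the small boat, 1.5 times its size, fixed in the green display stand's far row. Origin: centre of underside, on the stand's floor 12 mm above the counter; z up, x away from the robot. Its empty bay: middle of a grey mat 84 x 52 mm, 110 mm from this origin along -x, floor at this origin's height. Bays at 84 mm pitch, lips 5 mm high.
- large_house: Large model of the small house, 1.5 times its size, fixed in the green display stand's far row. Origin: centre of underside, on the stand's floor 12 mm above the counter; z up, x away from the robot. Its empty bay: middle of a grey mat 84 x 52 mm, 110 mm from this origin along -x, floor at this origin's height. Bays at 84 mm pitch, lips 5 mm high.
- ring_pyramid: Bystander: loose wooden stacking-ring toy, 64 mm diameter, 88 mm tall, beyond the stock tray. Origin: centre of its underside. A loose brass counter bell, 68 mm diameter, 45 mm tall, and the gift box stand in a row with it.
- gift_box: Bystander: loose wrapped gift box with a blue ribbon, 70 x 70 x 45 mm (55 mm with its bow), beyond the stock tray. Origin: centre of its underside.
Not all that is in view belongs to the job. What is shaped like the house but pink or turquoise is not meant.

How it is judged:
At the end, for the whole second after the job is handed in: Each small toy rests upright (0.1 rad) on the stand (height within 4 mm) before its own large model, within 12 mm sideways and 15 mm fore and aft of the mat's middle; locomotive, boat and house lie within 0.26 rad of the large one's length, either way round (x of drum in the frame of large_drum between -0.125 and -0.095 m and y of drum in the frame of large_drum between -0.012 and 0.012 m and z of drum in the frame of large_drum between -0.004 and 0.004 m and angle between each of drum, loco, boat, house's own z axis and vertical below 0.1 rad and linear speed of each of drum, loco, boat, house below 0.02 m/s and x of loco in the frame of large_loco between -0.125 and -0.095 m and y of loco in the frame of large_loco between -0.012 and 0.012 m and z of loco in the frame of large_loco between -0.004 and 0.004 m and angle between the x axis of loco and the x axis of large_loco, either way round below 0.26 rad and x of boat in the frame of large_boat between -0.125 and -0.095 m and y of boat in the frame of large_boat between -0.012 and 0.012 m and z of boat in the frame of large_boat between -0.004 and 0.004 m and angle between the x axis of boat and the x axis of large_boat, either way round below 0.26 rad and x of house in the frame of large_house between -0.125 and -0.095 m and y of house in the frame of large_house between -0.012 and 0.012 m and z of house in the frame of large_house between -0.004 and 0.004 m and angle between the x axis of house and the x axis of large_house, either way round below 0.26 rad); the robot touches nothing.
It fails at once if a small toy was tipped over (more than 0.7 rad from upright) (angle between any of drum, loco, boat, house's own z axis and vertical above 0.7 rad).
It fails at once if the ring pyramid or the gift box was displaced by more than 30 mm (distance of any of ring_pyramid, gift_box from where it was at the start of the episode above 0.03 m).
It also fails if it takes over 106 s, if anything falls off the work surface, if the arm or the gripper's body presses on something with over 40 N, if the wrist force passes 120 N, or if a joint passes its speed limit or range.

## Working session

There is one attempt and no reset: what is moved stays moved. The work goes in short steps, Python scripts to look and compute and a shell command to move; the robot and the scene stay as the last step left them, time stands still between calls to the robot, and variables do not carry over. Pictures are saved under pics/ and viewed, at most 14 in all, crops included, and the job is handed in when it is done.

```bash
mkdir -p pics; cat > h.py <<'E'
import numpy as np, cv2
from cell import r
def snap(n,fn=None):
    d=r.get_image(n)
    np.savez(f'{fn or n}.npz',**{k:np.array(d[k]) for k in ('frame','mtx','rvec','tvec')})
    if fn: cv2.imwrite(f'pics/{fn}.png',d['frame'][:,:,::-1])
    return d
def load(fn): return dict(np.load(f'{fn}.npz'))
def ray(d,uv,z):
    R=cv2.Rodrigues(np.array(d['rvec'],float))[0];t=np.array(d['tvec'],float).ravel()
    uv=np.atleast_2d(np.array(uv,float))
    p=np.c_[uv,np.ones(len(uv))]@np.linalg.inv(np.array(d['mtx'])).T@R
    c=-R.T@t
    return c+p*((z-c[2])/p[:,2])[:,None]
def proj(d,P): return cv2.projectPoints(np.array(P,float).reshape(-1,3),np.array(d['rvec'],float),np.array(d['tvec'],float),np.array(d['mtx'],float),None)[0].reshape(-1,2)
E
python3 - <<'E'
from h import *
for n in('scene','side','wrist'):
    d=snap(n,n+'0');R=cv2.Rodrigues(np.array(d['rvec'],float))[0];print(n,-R.T@np.array(d['tvec']).ravel(),R[2])
s=r.sense();print(s['t'],s['tcp_pos'],s['orientation'],s['grip_width'])
E
```

```text
scene [ 1.24339331 -0.29517585  0.623891  ] [-0.72670646  0.32748334 -0.60386454]
side [0.40004763 0.69795558 0.72655058] [ 0.11395416 -0.70008513 -0.70490798]
wrist [ 0.21249401 -0.59093681  0.37416492] [-0.26708095 -0.06114818 -0.96173212]
0.15 [ 0.14529479 -0.60748245  0.23064366] [-6.18743187e-04  9.93113740e-01  1.17152491e-01 -1.04471349e-04] 0.08539566479420412
```

View pics/scene0.png

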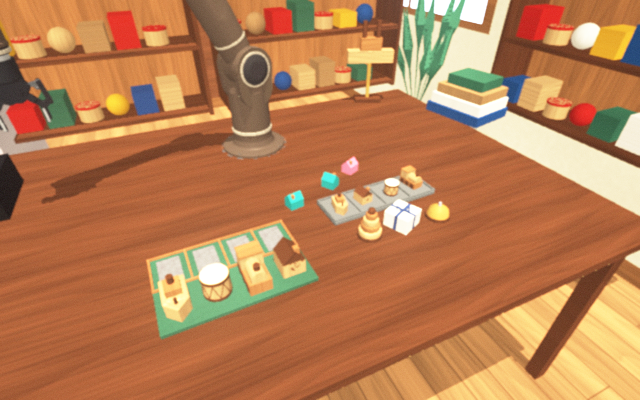

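View pics/side0.png

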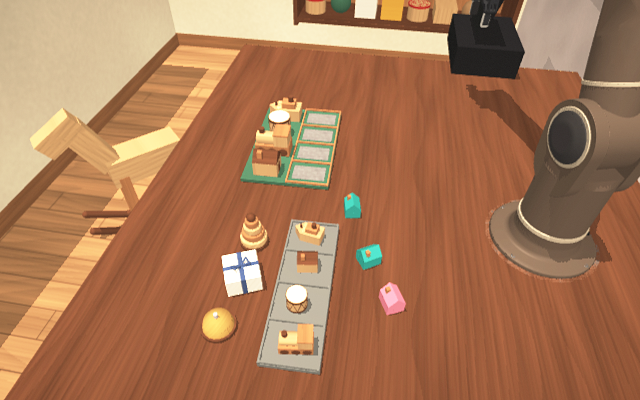

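Side view: the stand's mats are at about (321,118), (317,134), (312,152) and (308,173). The large models behind them, from far to near, are boat, drum, loco and house. In the tray: boat (311,233), house (307,262), drum (296,298), loco (297,342). There are three house-shaped decoys, turquoise (352,206), turquoise (369,257) and pink (391,298). The brown one at (307,262) in the tray is the house meant. I'll confirm it enlarged and compute coarse positions.

```bash
python3 - <<'E'
from h import *
d=load('side0');im=d['frame'][:,:,::-1]
a=cv2.resize(im[205:375,250:350],None,fx=3.5,fy=3.5,interpolation=cv2.INTER_CUBIC)
b=cv2.resize(im[90:195,235:350],None,fx=3.4,fy=3.4,interpolation=cv2.INTER_CUBIC)
o=np.zeros((600,800,3),np.uint8);o[:a.shape[0],:a.shape[1]]=a;o[:b.shape[0],360:360+b.shape[1]]=b
cv2.imwrite('pics/crop0.png',o)
print(ray(d,[(321,118),(317,134),(312,152),(308,173)],.012).round(3))
print(ray(d,[(311,240),(307,267),(296,305),(297,348)],.02).round(3))
print('tray corners',ray(d,[(290,220),(339,224),(321,371),(259,363)],.015).round(3))
E
```

```text
[[ 0.567 -0.37   0.012]
 [ 0.564 -0.287  0.012]
 [ 0.564 -0.201  0.012]
 [ 0.558 -0.113  0.012]]
[[0.509 0.115 0.02 ]
 [0.504 0.188 0.02 ]
 [0.508 0.28  0.02 ]
 [0.488 0.364 0.02 ]]
tray corners [[0.568 0.06  0.015]
 [0.455 0.053 0.015]
 [0.44  0.395 0.015]
 [0.548 0.4   0.015]]
```

View pics/crop0.png

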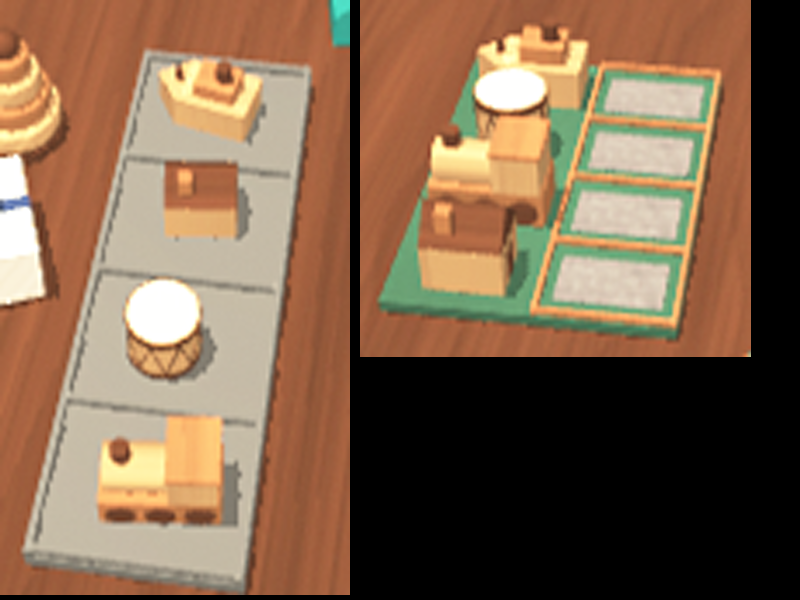

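The crop confirms it: the brown-roofed house in the tray's second bay is the right kind, and the decoys stand outside the tray. Next is a helper for tool-axis shifts, then wrist views over the stand and the tray.

```bash
cat >> h.py <<'E'
from scipy.spatial.transform import Rotation as Ro
def go(*tg):
    """tg: (x,y,z,yaw) targets; prints tool-axis shift cm and rotvec from current pose"""
    s=r.sense();q=s['orientation'];R0=Ro.from_quat([q[1],q[2],q[3],q[0]]);p=np.array(s['tcp_pos'])
    Rn=R0.as_matrix(); print('at',p.round(4),'yaw',round(np.arctan2(Rn[1,0],Rn[0,0]),3),'t',s['t'],'w',round(s['grip_width'],4))
    for x,y,z,w in tg:
        T=Ro.from_euler('z',w)*Ro.from_quat([1,0,0,0])
        print((R0.inv().apply(np.array([x,y,z])-p)*100).round(2),(R0.inv()*T).as_rotvec().round(3))
E
python3 - <<'E'
from h import *
print(load('wrist0')['mtx'])
go((.5,-.25,.36,0),(.43,.22,.36,0))
E
```

```text
[[335.42874971   0.         316.83193374]
 [  0.         335.42874971 196.21420011]
 [  0.           0.           1.        ]]
at [ 0.1453 -0.6075  0.2306] yaw 0.235 t 0.15 w 0.0854
[ 42.81 -26.53 -12.91] [-0.001  0.     0.235]
[ 46.94 -73.87 -12.85] [-0.001  0.     0.235]
```

```bash
python3 -m jog '{"translation":[[5,-3,-6],[10,-6,-10],[15,-9,-13],[20,-12.5,-13],[25.5,-16,-13],[31,-19,-13],[36,-22.5,-13],[39,-26,-13],[39.5,-27,-13],[39.5,-27,-13]],"dr":[[0,0,0.05],[0,0,0.1],[0,0,0.15],[0,0,0.2],[0,0,0.235],[0,0,0.235],[0,0,0.235],[0,0,0.235],[0,0,0.235],[0,0,0.235]],"jaw":[6.5,6.5,6.5,6.5,6.5,6.5,6.5,6.5,6.5,6.5]}'
python3 - <<'E'
from h import *
snap('wrist','ws');go((.45,.22,.36,0))
E
```

```text
t: 1.4
tcp_pos: [0.4675, -0.2513, 0.3611]
orientation: [-0.0, 1.0, 0.002, -0.0]
force: [-1.1, -0.7, -0.8]
grip_width: 0.0651
gripper_force: 0.0
at [ 0.4667 -0.2533  0.3611] yaw 0.001 t 1.45 w 0.065
[ -1.62 -47.33   0.1 ] [0.    0.001 0.001]
```

View pics/ws.png

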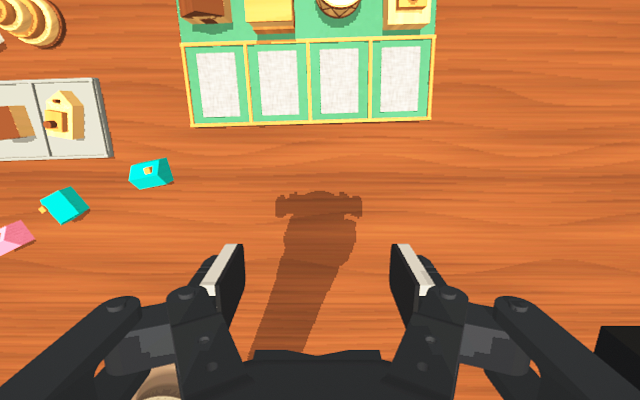

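The wrist view shows the four mats at (219,85), (279,83), (339,81) and (398,78). Behind them, left to right, are house, loco, drum and boat. On to the tray.

```bash
python3 -m jog '{"translation":[[0,-5,0],[-0.5,-11,0],[-1,-17,0],[-1.5,-23,0],[-2.5,-29,0],[-3.5,-35,0],[-4.5,-41,0],[-5,-46.5,0],[-5,-46.5,0],[-5,-46.5,0]],"dr":[[0,0,0],[0,0,0],[0,0,0],[0,0,0],[0,0,0],[0,0,0],[0,0,0],[0,0,0],[0,0,0],[0,0,0]],"jaw":[6.5,6.5,6.5,6.5,6.5,6.5,6.5,6.5,6.5,6.5]}'
python3 - <<'E'
from h import *
snap('wrist','wt')
d=load('ws');hsv=cv2.cvtColor(d['frame'],cv2.COLOR_RGB2HSV)
m=((hsv[:,:,1]<50)&(hsv[:,:,2]>150)).astype(np.uint8);m[200:]=0;m[:,:180]=0;m[:45]=0 if 0 else m[:45]
m=cv2.morphologyEx(m,cv2.MORPH_OPEN,np.ones((3,3)))
for c in cv2.findContours(m,0,2)[0]:
    if cv2.contourArea(c)<800: continue
    P=ray(d,c.reshape(-1,2),.012)[:,:2].astype(np.float32)
    print('mat',c.reshape(-1,2).mean(0).round(),cv2.minAreaRect(P))
E
```

```text
t: 2.7
tcp_pos: [0.4176, 0.2098, 0.361]
orientation: [0.0, 1.0, -0.001, -0.0]
force: [0.1, -0.8, 0.4]
grip_width: 0.065
gripper_force: 0.0
mat [217.  78.] ((0.5569398999214172, -0.11193010210990906), (0.0848882794380188, 0.05308499559760094), 2.0959324836730957)
mat [276.  77.] ((0.5596129894256592, -0.19620218873023987), (0.08516087383031845, 0.05302123725414276), 2.0123071670532227)
mat [337.  72.] ((0.5624620914459229, -0.2802841067314148), (0.08537642657756805, 0.05248503014445305), 0.7734729051589966)
mat [404.  70.] ((0.5652065873146057, -0.36466532945632935), (0.08503527194261551, 0.05288366973400116), 1.8134416341781616)
```

View pics/wt.png

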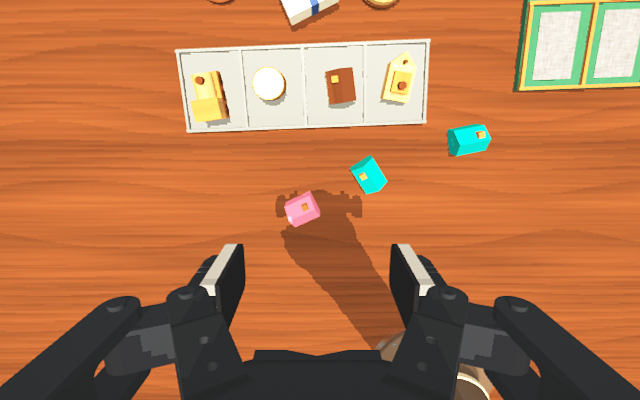

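The tray holds, left to right, loco (209,97), drum (268,84), house (341,86) and boat (400,79). I'll enlarge this to pick out features.

```bash
python3 - <<'E'
from h import *
d=load('wt');im=d['frame'][:,:,::-1]
a=cv2.resize(im[45:125,180:310],None,fx=6,fy=6,interpolation=cv2.INTER_CUBIC)[:,:780]
b=cv2.resize(im[45:125,310:440],None,fx=6,fy=6,interpolation=cv2.INTER_CUBIC)[:,:780]
o=np.vstack([a[60:,:390],a[60:,390:]])
a=a[20:300+180];
o=np.vstack([cv2.resize(a,(780,460))[60:360+0],cv2.resize(b[20:480],(780,460))[0:300]])
cv2.imwrite('pics/wtc.png',cv2.resize(im[40:135,175:435],None,fx=3.05,fy=3.05,interpolation=cv2.INTER_CUBIC))
hsv=cv2.cvtColor(d['frame'],cv2.COLOR_RGB2HSV)
t=((hsv[:,:,1]>60)).astype(np.uint8)
q=np.zeros_like(t);cv2.fillPoly(q,[np.array([(186,52),(425,44),(420,119),(193,127)])],1);t&=q
for c in cv2.findContours(t,0,2)[0]:
    if cv2.contourArea(c)<150: continue
    P=ray(d,c.reshape(-1,2),.03)[:,:2].astype(np.float32)
    print(c.reshape(-1,2).mean(0).round(),cv2.minAreaRect(c),cv2.minAreaRect(P))
w=((hsv[:,:,1]<40)&(hsv[:,:,2]>235)).astype(np.uint8)&q
for c in cv2.findContours(w,0,2)[0]:
    if cv2.contourArea(c)>300: print('w',cv2.minEnclosingCircle(c),cv2.minEnclosingCircle(ray(d,c.reshape(-1,2),.048)[:,:2].astype(np.float32)))
E
```

```text
[208.  97.] ((207.5675811767578, 96.4053955078125), (48.99089813232422, 36.16777801513672), 80.53767395019531) ((0.4918366074562073, 0.3594611585140228), (0.06294719874858856, 0.049529917538166046), 8.590788841247559)
[339.  85.] ((340.1846618652344, 85.47692108154297), (35.22586441040039, 28.279918670654297), 82.87498474121094) ((0.5058659315109253, 0.17895843088626862), (0.04495801776647568, 0.03777237609028816), 8.589879989624023)
[400.  76.] ((398.1414489746094, 76.17317199707031), (27.58799934387207, 50.98541259765625), 12.094757080078125) ((0.5170565843582153, 0.10139670222997665), (0.03766249492764473, 0.06320147961378098), 79.6950454711914)
w ((216.5, 90.0), 46.42477035522461) ((0.5007928013801575, 0.33759626746177673), 0.05657781660556793)
w ((334.54986572265625, 79.67095947265625), 95.93446350097656) ((0.5050276517868042, 0.188261479139328), 0.12249273806810379)
```

View pics/wtc.png

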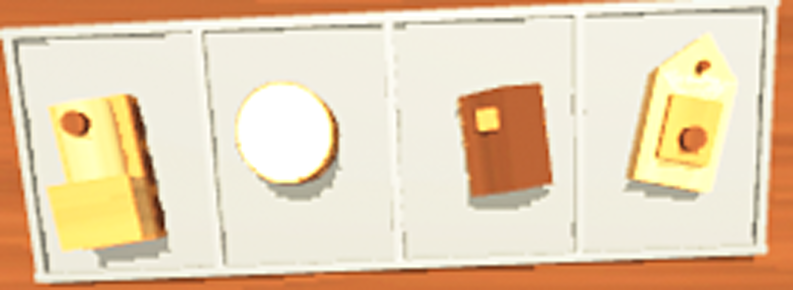

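```bash
python3 - <<'E'
from h import *
d=load('wt')
def f(n,pts,z):
    P=ray(d,np.array(pts)/3.05+[175,40],z)[:,:2];print(n,P.round(4).tolist(),'mean',P.mean(0).round(4))
    return P
def ang(a,b): v=b-a; return round(np.arctan2(v[1],v[0]),3)
P=f('boat',[(630,180),(655,70),(735,75),(710,190),(710,33)],.036);print(ang(P[0],P[1]),ang(P[3],P[2]),ang((P[0]+P[3])/2,P[4]), 'mid',(P[0]+P[3])/2*.5+P[4]*.5)
P=f('house eave',[(460,97),(475,195),(552,183),(540,85)],.038);print(ang(P[1],P[0]),ang(P[2],P[3]))
P=f('cab roof',[(48,187),(60,250),(143,240),(133,178)],.057);print(ang(P[1],P[0]),ang(P[2],P[3]))
P=f('loco right bottom',[(165,238),(148,150)],.02)
P=f('chimney',[(75,123)],.058)
P=f('drum',[(286,132),(286,82)],.048)
E
```

```text
boat [[0.4884, 0.1235], [0.5335, 0.1151], [0.5314, 0.0807], [0.484, 0.088], [0.5481, 0.0926]] mean [0.5171 0.1   ]
-0.185 -0.154 -0.21 mid [0.51715329 0.09919597]
house eave [[0.5228, 0.1985], [0.4823, 0.1918], [0.4872, 0.158], [0.5275, 0.1643]] mean [0.5049 0.1782]
0.165 0.155
cab roof [[0.4863, 0.3723], [0.4603, 0.3699], [0.4644, 0.3341], [0.4898, 0.3362]] mean [0.4752 0.3531]
0.091 0.084
loco right bottom [[0.4634, 0.3341], [0.5022, 0.3388]] mean [0.4828 0.3365]
chimney [[0.5117, 0.3581]] mean [0.5117 0.3581]
drum [[0.5083, 0.2724], [0.5282, 0.2715]] mean [0.5183 0.272 ]
```

```bash
python3 - <<'E'
from h import *
go((.517,.0995,.1,-.18),(.517,.0995,.015,-.18))
E
```

```text
at [0.4177 0.2094 0.361 ] yaw -0.004 t 2.75 w 0.0649
[ 9.97 10.93 26.11] [0.001 0.    0.176]
[ 9.97 10.92 34.61] [0.001 0.    0.176]
```

```bash
python3 -m jog '{"translation":[[2.5,2.8,3],[5,5.5,7],[7.5,8.2,11.5],[9.97,10.9,16],[9.97,10.9,21],[9.97,10.9,26],[9.97,10.9,28],[9.97,10.9,28],[9.97,10.9,28]],"dr":[[0,0,0.05],[0,0,0.1],[0,0,0.15],[0,0,0.176],[0,0,0.176],[0,0,0.176],[0,0,0.176],[0,0,0.176],[0,0,0.176]],"jaw":[5.4,5.4,5.4,5.4,5.4,5.4,5.4,5.4,5.4]}'
python3 - <<'E'
from h import *
snap('wrist','wb');go((.517,.0995,.015,-.18))
E
```

```text
t: 3.88
tcp_pos: [0.5174, 0.1016, 0.0823]
orientation: [0.0, 0.996, -0.089, 0.001]
force: [0.6, 0.2, 0.1]
grip_width: 0.0538
gripper_force: 0.0
at [0.5176 0.102  0.0826] yaw -0.178 t 3.925 w 0.0538
[-0.03  0.26  6.76] [-0.    -0.002  0.002]
```

View pics/wb.png

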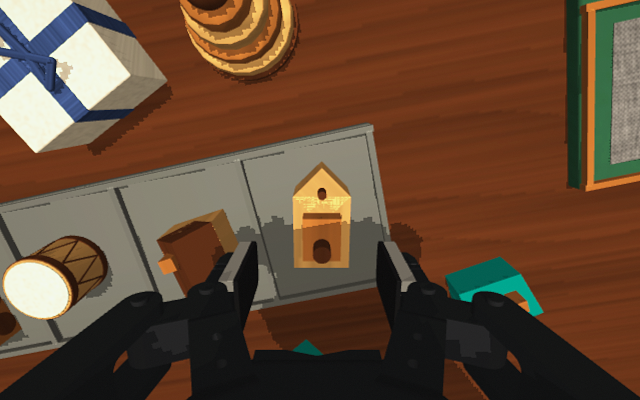

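The boat (322,215) sits centred between the fingers, with the house to the left at (205,250). Descending and gripping.

```bash
python3 - <<'E'
from h import *
print(ray(load('wb'),[(293,205),(350,205),(321,162),(293,267),(350,267)],.036).round(4))
E
python3 -m jog '{"translation":[[0,0.2,3.5],[0,0.2,6],[0,0.2,6.75],[0,0.2,6.75],[0,0.2,6.75],[0,0.2,6.75],[0,0.2,6.75],[0,0.2,6.75],[0,0.2,6.75],[0,0.2,6.75]],"dr":[[0,0,0],[0,0,0],[0,0,0],[0,0,0],[0,0,0],[0,0,0],[0,0,0],[0,0,0],[0,0,0],[0,0,0]],"jaw":[5.4,5.4,5.4,5.4,5.4,2.5,2.5,2.5,2.5,2.5]}'
python3 - <<'E'
from h import *
go((.515,-.20,.1,.033),(.5652,-.3647,.1,.033))
E
```

```text
[[0.5293 0.1145 0.036 ]
 [0.5233 0.0812 0.036 ]
 [0.5518 0.0937 0.036 ]
 [0.4895 0.1225 0.036 ]
 [0.4831 0.0874 0.036 ]]
t: 5.18
tcp_pos: [0.5169, 0.1008, 0.0149]
orientation: [-0.0, 0.996, -0.088, 0.001]
force: [-1.2, -1.0, 6.0]
grip_width: 0.0328
gripper_force: 60.3
at [0.5169 0.1008 0.0149] yaw -0.176 t 5.175 w 0.0328
[ 5.1  29.64 -8.51] [-0.    -0.002 -0.209]
[12.93 44.98 -8.5 ] [-0.    -0.002 -0.209]
```

Gripped at 33 mm. Lift and carry to the boat bay (the rightmost one).

```bash
python3 -m jog '{"translation":[[0,0,-2],[0,0,-6],[0.5,3,-10],[2,8,-10],[3.5,14,-10],[5,20,-10],[6.5,26,-10],[8.5,32,-10],[10.5,38,-10],[12.7,43,-10]],"dr":[[0,0,0],[0,0,0],[0,0,-0.03],[0,0,-0.06],[0,0,-0.1],[0,0,-0.15],[0,0,-0.18],[0,0,-0.209],[0,0,-0.209],[0,0,-0.209]],"jaw":[2.5,2.5,2.5,2.5,2.5,2.5,2.5,2.5,2.5,2.5]}'
python3 -m jog '{"translation":[[0,2.3,0],[0,2.3,0],[0,2.3,0]],"dr":[[0,0,0],[0,0,0],[0,0,0]],"jaw":[2.5,2.5,2.5]}'
python3 - <<'E'
from h import *
snap('wrist','wp');go((.563,-.3647,.017,.033))
E
```

```text
t: 6.42
tcp_pos: [0.5653, -0.3479, 0.1142]
orientation: [0.0, 1.0, 0.016, 0.0]
force: [1.3, 0.8, -0.0]
grip_width: 0.0326
gripper_force: 59.7
t: 6.8
tcp_pos: [0.5669, -0.3652, 0.1139]
orientation: [-0.001, 1.0, 0.018, 0.0]
force: [0.4, 0.9, -1.1]
grip_width: 0.0328
gripper_force: 59.7
at [ 0.5671 -0.3652  0.1141] yaw 0.036 t 6.85 w 0.0328
[-0.41 -0.05  9.71] [-0.001 -0.     0.003]
```

View pics/wp.png

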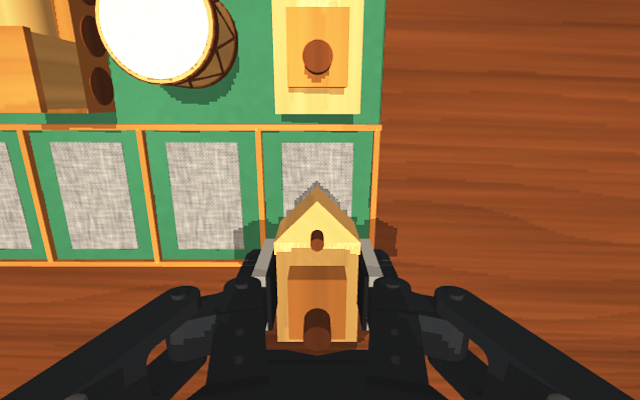

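The boat is held upright above its own bay, with the large boat ahead at (318,55). Lowering and releasing.

```bash
python3 -m jog '{"translation":[[-0.4,0,4],[-0.4,0,7],[-0.4,0,9],[-0.4,0,9.8],[-0.4,0,9.8],[-0.4,0,9.8],[-0.4,0,9.8],[-0.4,0,9.8],[-0.4,0,9.8],[-0.4,0,9.8]],"dr":[[0,0,0],[0,0,0],[0,0,0],[0,0,0],[0,0,0],[0,0,0],[0,0,0],[0,0,0],[0,0,0],[0,0,0]],"jaw":[2.5,2.5,2.5,2.5,2.5,2.5,4.6,4.6,4.6,4.6]}'
python3 - <<'E'
from h import *
go((.505,.178,.12,.16),(.505,.178,.016,.16))
E
```

```text
t: 8.1
tcp_pos: [0.5625, -0.3682, 0.0158]
orientation: [0.0, 1.0, 0.016, 0.0]
force: [0.3, -0.5, 0.3]
grip_width: 0.0458
gripper_force: 0.0
at [ 0.5625 -0.3682  0.0158] yaw 0.033 t 8.1 w 0.0458
[ -3.97 -54.77 -10.42] [ 0.    -0.    -0.127]
[-3.970e+00 -5.478e+01 -2.000e-02] [ 0.    -0.    -0.127]
```

```bash
python3 -m jog '{"translation":[[0,0,-4],[0,0,-9],[-0.5,-5,-11],[-1,-11,-11],[-1.5,-17,-11],[-2,-23,-11],[-2.5,-29,-11],[-3,-35,-11],[-3.5,-41,-11],[-4,-47,-11]],"dr":[[0,0,0],[0,0,0],[0,0,-0.02],[0,0,-0.04],[0,0,-0.06],[0,0,-0.08],[0,0,-0.1],[0,0,-0.127],[0,0,-0.127],[0,0,-0.127]],"jaw":[4.6,5,5.4,5.4,5.4,5.4,5.4,5.4,5.4,5.4]}'
python3 -m jog '{"translation":[[0,-6,0],[0,-7.7,0],[0,-7.7,2.5],[0,-7.7,2.5],[0,-7.7,2.5]],"dr":[[0,0,0],[0,0,0],[0,0,0],[0,0,0],[0,0,0]],"jaw":[5.4,5.4,5.4,5.4,5.4]}'
python3 - <<'E'
from h import *
snap('wrist','wh');go((.505,.178,.016,.16))
E
```

```text
t: 9.35
tcp_pos: [0.5069, 0.1021, 0.1261]
orientation: [0.0, 0.997, 0.08, 0.0]
force: [0.9, -0.4, -0.7]
grip_width: 0.0537
gripper_force: 0.0
t: 9.98
tcp_pos: [0.4953, 0.1757, 0.1012]
orientation: [0.0, 0.997, 0.079, 0.0]
force: [0.4, 0.8, 0.1]
grip_width: 0.0541
gripper_force: 0.0
at [0.4955 0.1758 0.1015] yaw 0.159 t 10.025 w 0.0537
[ 0.96 -0.06  8.55] [ 0.    -0.001 -0.001]
```

View pics/wh.png

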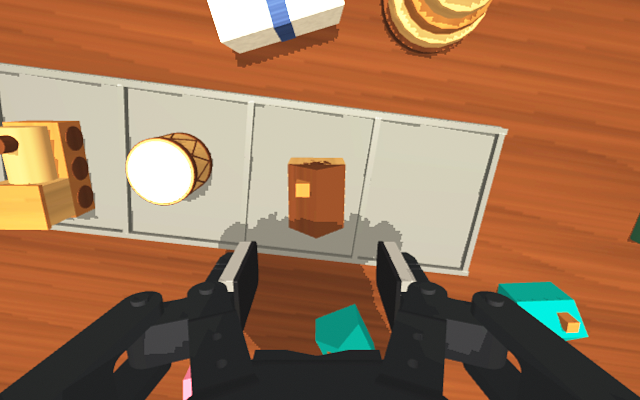

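The house (316,196) is centred and aligned. Descending 8.5 cm, with 1 cm forward.

```bash
python3 -m jog '{"translation":[[0.9,0,4],[0.95,0,7],[0.95,0,8.5],[0.95,0,8.5],[0.95,0,8.5],[0.95,0,8.5],[0.95,0,8.5],[0.95,0,8.5],[0.95,0,8.5],[0.95,0,8.5]],"dr":[[0,0,0],[0,0,0],[0,0,0],[0,0,0],[0,0,0],[0,0,0],[0,0,0],[0,0,0],[0,0,0],[0,0,0]],"jaw":[5.4,5.4,5.4,5.4,5.4,2.5,2.5,2.5,2.5,2.5]}'
python3 - <<'E'
from h import *
go((.557,-.112,.1,.033))
E
```

```text
t: 11.28
tcp_pos: [0.5052, 0.1782, 0.0172]
orientation: [-0.0, 0.997, 0.08, 0.001]
force: [-0.7, -0.8, 5.7]
grip_width: 0.0349
gripper_force: 60.6
at [0.5052 0.1782 0.0172] yaw 0.16 t 11.275 w 0.0349
[ 0.52 29.48 -8.29] [-0.    -0.002  0.127]
```

```bash
python3 -m jog '{"translation":[[0,0,-3],[0,0,-8],[0,4,-9.5],[0,10,-9.5],[0,16,-9.5],[0.3,22,-9.5],[0.5,27,-9.5],[0.5,29.5,-9.5],[0.5,29.5,-9.5],[0.5,29.5,-9.5]],"dr":[[0,0,0],[0,0,0],[0,0,0.03],[0,0,0.06],[0,0,0.1],[0,0,0.127],[0,0,0.127],[0,0,0.127],[0,0,0.127],[0,0,0.127]],"jaw":[2.5,2.5,2.5,2.5,2.5,2.5,2.5,2.5,2.5,2.5]}'
python3 - <<'E'
from h import *
go((.557,-.112,.0175,.033))
E
```

```text
t: 12.52
tcp_pos: [0.5561, -0.1113, 0.1111]
orientation: [-0.0, 1.0, 0.017, 0.0]
force: [-0.2, 0.2, -0.8]
grip_width: 0.0348
gripper_force: 59.9
at [ 0.5561 -0.1113  0.1111] yaw 0.034 t 12.525 w 0.0348
[0.08 0.08 9.36] [-0.001 -0.     0.001]
```

```bash
python3 -m jog '{"translation":[[0,0,4],[0,0,7],[0,0,8.8],[0,0,9.4],[0,0,9.4],[0,0,9.4],[0,0,9.4],[0,0,9.4],[0,0,9.4],[0,0,9.4]],"dr":[[0,0,0],[0,0,0],[0,0,0],[0,0,0],[0,0,0],[0,0,0],[0,0,0],[0,0,0],[0,0,0],[0,0,0]],"jaw":[2.5,2.5,2.5,2.5,2.5,2.5,4.8,4.8,4.8,4.8]}'
python3 - <<'E'
from h import *
go((.498,.272,.1,.06),(.508,.272,.016,.06))
E
```

```text
t: 13.78
tcp_pos: [0.5562, -0.1126, 0.0168]
orientation: [-0.0, 1.0, 0.016, 0.0]
force: [-1.2, -0.9, -0.8]
grip_width: 0.0476
gripper_force: 0.0
at [ 0.5562 -0.1126  0.0168] yaw 0.033 t 13.775 w 0.0476
[ -4.56 -38.63  -8.32] [-0.    -0.    -0.027]
[ -3.56 -38.59   0.08] [-0.    -0.    -0.027]
```

```bash
python3 -m jog '{"translation":[[0,0,-4],[0,0,-9],[-0.5,-5,-11],[-1,-11,-11],[-1.5,-17,-11],[-2,-23,-11],[-3,-29,-11],[-4,-35,-11],[-4.5,-38.6,-9],[-4.5,-38.6,-8.3]],"dr":[[0,0,0],[0,0,0],[0,0,-0.027],[0,0,-0.027],[0,0,-0.027],[0,0,-0.027],[0,0,-0.027],[0,0,-0.027],[0,0,-0.027],[0,0,-0.027]],"jaw":[4.8,5,5.8,5.8,5.8,5.8,5.8,5.8,5.8,5.8]}'
python3 -m jog '{"translation":[[0,0,0],[0,0,0]],"dr":[[0,0,0],[0,0,0]],"jaw":[5.8,5.8]}'
python3 - <<'E'
from h import *
snap('wrist','wd');go((.508,.272,.016,.06))
E
```

```text
t: 15.02
tcp_pos: [0.4965, 0.2753, 0.099]
orientation: [-0.001, 0.999, 0.033, -0.001]
force: [0.1, -0.0, 0.3]
grip_width: 0.0582
gripper_force: 0.0
t: 15.28
tcp_pos: [0.4994, 0.2702, 0.1001]
orientation: [0.0, 1.0, 0.029, 0.0]
force: [-0.3, 0.6, 0.7]
grip_width: 0.0582
gripper_force: 0.0
at [0.4994 0.2703 0.1002] yaw 0.057 t 15.325 w 0.0581
[ 0.86 -0.12  8.42] [ 0.    -0.001 -0.003]
```

View pics/wd.png

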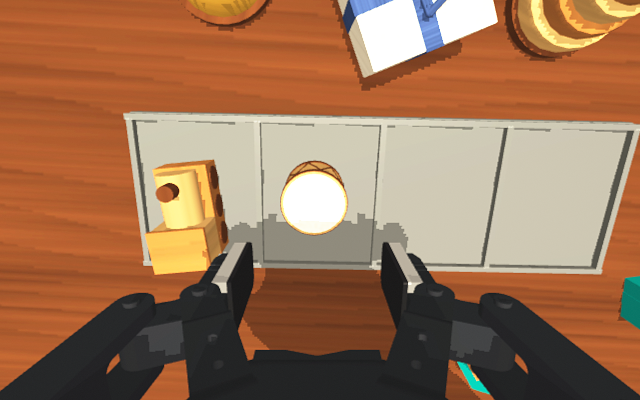

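The drum (314,202) is centred and clear of the loco. Gripping.

```bash
python3 -m jog '{"translation":[[0.8,-0.1,4],[0.85,-0.1,7],[0.85,-0.1,8.3],[0.85,-0.1,8.3],[0.85,-0.1,8.3],[0.85,-0.1,8.3],[0.85,-0.1,8.3],[0.85,-0.1,8.3],[0.85,-0.1,8.3],[0.85,-0.1,8.3]],"dr":[[0,0,0],[0,0,0],[0,0,0],[0,0,0],[0,0,0],[0,0,0],[0,0,0],[0,0,0],[0,0,0],[0,0,0]],"jaw":[5.8,5.8,5.8,5.8,5.8,2.8,2.8,2.8,2.8,2.8]}'
python3 - <<'E'
from h import *
go((.5625,-.2803,.1,.033))
E
```

```text
t: 16.58
tcp_pos: [0.5078, 0.2737, 0.0183]
orientation: [-0.0, 1.0, 0.03, 0.001]
force: [-0.6, -1.0, 6.0]
grip_width: 0.0386
gripper_force: 59.9
at [0.5078 0.2737 0.0183] yaw 0.06 t 16.575 w 0.0386
[ 2.17 55.63 -8.2 ] [-0.001 -0.002  0.027]
```

```bash
python3 -m jog '{"translation":[[0,0,-3],[0,0,-8],[0,5,-9.5],[0,11,-9.5],[0,17,-9.5],[0.3,23,-9.5],[0.7,29,-9.5],[1,35,-9.5],[1.5,41,-9.5],[1.8,47,-9.5]],"dr":[[0,0,0],[0,0,0],[0,0,0.027],[0,0,0.027],[0,0,0.027],[0,0,0.027],[0,0,0.027],[0,0,0.027],[0,0,0.027],[0,0,0.027]],"jaw":[2.8,2.8,2.8,2.8,2.8,2.8,2.8,2.8,2.8,2.8]}'
python3 -m jog '{"translation":[[0.2,5,0],[0.4,8.6,0],[0.4,8.6,0],[0.4,8.6,0],[0.4,8.6,0]],"dr":[[0,0,0],[0,0,0],[0,0,0],[0,0,0],[0,0,0]],"jaw":[2.8,2.8,2.8,2.8,2.8]}'
python3 - <<'E'
from h import *
go((.5625,-.2803,.0185,.033))
E
```

```text
t: 17.82
tcp_pos: [0.5534, -0.1969, 0.1127]
orientation: [0.0, 1.0, 0.016, 0.001]
force: [1.5, -0.1, 0.7]
grip_width: 0.0386
gripper_force: 60.3
t: 18.45
tcp_pos: [0.5602, -0.2789, 0.1122]
orientation: [-0.0, 1.0, 0.018, 0.0]
force: [0.8, 0.9, 0.1]
grip_width: 0.0387
gripper_force: 60.4
at [ 0.5602 -0.2789  0.1122] yaw 0.035 t 18.45 w 0.0387
[0.22 0.15 9.37] [-0.    -0.     0.002]
```

```bash
python3 -m jog '{"translation":[[0.2,0.1,4],[0.2,0.1,7],[0.2,0.1,8.8],[0.2,0.1,9.4],[0.2,0.1,9.4],[0.2,0.1,9.4],[0.2,0.1,9.4],[0.2,0.1,9.4],[0.2,0.1,9.4],[0.2,0.1,9.4]],"dr":[[0,0,0],[0,0,0],[0,0,0],[0,0,0],[0,0,0],[0,0,0],[0,0,0],[0,0,0],[0,0,0],[0,0,0]],"jaw":[2.8,2.8,2.8,2.8,2.8,2.8,5.2,5.2,5.2,5.2]}'
python3 - <<'E'
from h import *
go((.483,.355,.1,.11))
E
```

```text
t: 19.7
tcp_pos: [0.5619, -0.2816, 0.0178]
orientation: [-0.0, 1.0, 0.016, 0.0]
force: [0.5, 0.9, 0.0]
grip_width: 0.0526
gripper_force: 0.0
at [ 0.5619 -0.2816  0.0178] yaw 0.033 t 19.7 w 0.0526
[ -5.8  -63.88  -8.22] [-0.    -0.    -0.077]
```

```bash
python3 -m jog '{"translation":[[0,0,-4],[0,0,-9],[-0.5,-5,-11],[-1,-11,-11],[-1.5,-17,-11],[-2,-23,-11],[-3,-29,-11],[-4,-35,-11],[-4.5,-41,-11],[-5,-47,-11]],"dr":[[0,0,0],[0,0,0],[0,0,-0.03],[0,0,-0.077],[0,0,-0.077],[0,0,-0.077],[0,0,-0.077],[0,0,-0.077],[0,0,-0.077],[0,0,-0.077]],"jaw":[5.2,5.2,5.4,5.4,5.4,5.4,5.4,5.4,5.4,5.4]}'
python3 -m jog '{"translation":[[0.2,-6,0],[0.4,-12,0],[0.4,-16.8,1.5],[0.4,-16.8,2.8],[0.4,-16.8,2.8],[0.4,-16.8,2.8]],"dr":[[0,0,0],[0,0,0],[0,0,0],[0,0,0],[0,0,0],[0,0,0]],"jaw":[5.4,5.4,5.4,5.4,5.4,5.4]}'
python3 - <<'E'
from h import *
snap('wrist','wl');go((.493,.355,.016,.11))
E
```

```text
t: 20.95
tcp_pos: [0.4962, 0.1882, 0.1281]
orientation: [0.0, 0.999, 0.055, 0.0]
force: [1.8, -0.7, 1.0]
grip_width: 0.0542
gripper_force: 0.0
t: 21.7
tcp_pos: [0.4829, 0.3524, 0.1]
orientation: [0.0, 0.999, 0.054, 0.0]
force: [0.0, -1.1, 1.0]
grip_width: 0.0543
gripper_force: 0.0
at [0.4831 0.3525 0.1003] yaw 0.108 t 21.75 w 0.0535
[ 1.01 -0.15  8.43] [ 0.001 -0.001 -0.002]
```

View pics/wl.png

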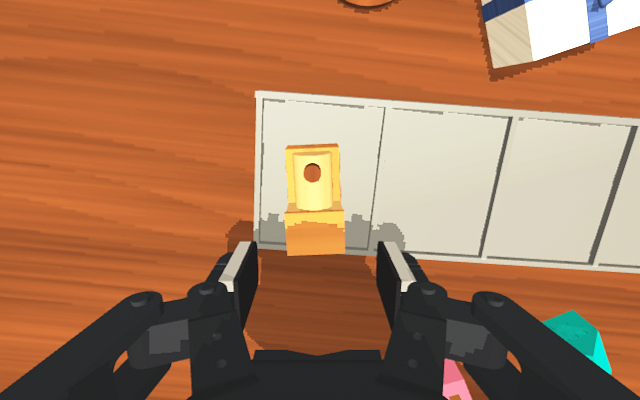

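The loco (314,200) is centred and aligned. I'll check its front edge, then grip.

```bash
python3 - <<'E'
from h import *
d=load('wl');P=ray(d,[(286,147),(339,145)],.032)[:,:2];print(P,P.mean(0)-.031*np.array([np.cos(.11),np.sin(.11)]))
E
python3 -m jog '{"translation":[[0.9,-0.1,4],[1,-0.1,7],[1,-0.1,8.3],[1,-0.1,8.3],[1,-0.1,8.3],[1,-0.1,8.3],[1,-0.1,8.3],[1,-0.1,8.3],[1,-0.1,8.3],[1,-0.1,8.3]],"dr":[[0,0,0],[0,0,0],[0,0,0],[0,0,0],[0,0,0],[0,0,0],[0,0,0],[0,0,0],[0,0,0],[0,0,0]],"jaw":[5.4,5.4,5.4,5.4,5.4,2.5,2.5,2.5,2.5,2.5]}'
python3 - <<'E'
from h import *
go((.5596,-.1962,.1,.033))
E
```

```text
[[0.52156971 0.37682994]
 [0.52637589 0.34380225]] [0.49316016 0.35691297]
t: 23.0
tcp_pos: [0.4926, 0.3566, 0.0183]
orientation: [-0.0, 0.998, 0.055, 0.001]
force: [-1.3, -0.9, 7.2]
grip_width: 0.033
gripper_force: 60.1
at [0.4926 0.3566 0.0183] yaw 0.11 t 23.0 w 0.033
[ 0.62 55.67 -8.21] [-0.001 -0.002  0.077]
```

```bash
python3 -m jog '{"translation":[[0,0,-3],[0,0,-8],[0,5,-9.5],[0,11,-9.5],[0,17,-9.5],[0,23,-9.5],[0,29,-9.5],[0.3,35,-9.5],[0.5,41,-9.5],[0.6,47,-9.5]],"dr":[[0,0,0],[0,0,0],[0,0,0.03],[0,0,0.06],[0,0,0.077],[0,0,0.077],[0,0,0.077],[0,0,0.077],[0,0,0.077],[0,0,0.077]],"jaw":[2.5,2.5,2.5,2.5,2.5,2.5,2.5,2.5,2.5,2.5]}'
python3 -m jog '{"translation":[[0,5,0],[0,8.6,0],[0,8.6,0],[0,8.6,0],[0,8.6,0]],"dr":[[0,0,0],[0,0,0],[0,0,0],[0,0,0],[0,0,0]],"jaw":[2.5,2.5,2.5,2.5,2.5]}'
python3 - <<'E'
from h import *
go((.5596,-.1962,.0185,.033))
E
```

```text
t: 24.25
tcp_pos: [0.5496, -0.1124, 0.1125]
orientation: [0.0, 1.0, 0.016, 0.001]
force: [1.0, 0.2, -0.8]
grip_width: 0.033
gripper_force: 59.7
t: 24.88
tcp_pos: [0.5524, -0.1947, 0.1121]
orientation: [-0.0, 1.0, 0.018, 0.0]
force: [0.4, -0.2, -0.6]
grip_width: 0.0327
gripper_force: 59.7
at [ 0.5524 -0.1947  0.1121] yaw 0.035 t 24.875 w 0.0327
[0.71 0.18 9.36] [-0.    -0.     0.002]
```

```bash
python3 -m jog '{"translation":[[0.7,0.1,4],[0.7,0.1,7],[0.7,0.1,8.8],[0.7,0.1,9.4],[0.7,0.1,9.4],[0.7,0.1,9.4],[0.7,0.1,9.4],[0.7,0.1,9.4],[0.7,0.1,9.4],[0.7,0.1,9.4]],"dr":[[0,0,0],[0,0,0],[0,0,0],[0,0,0],[0,0,0],[0,0,0],[0,0,0],[0,0,0],[0,0,0],[0,0,0]],"jaw":[2.5,2.5,2.5,2.5,2.5,2.5,4.6,4.6,4.6,4.6]}'
python3 -m jog '{"translation":[[0,0,-3],[0,0,-8],[0,0,-13],[-3,0,-18],[-6,0,-24],[-10,0,-28],[-10,0,-28],[-10,0,-28]],"dr":[[0,0,0],[0,0,0],[0,0,0],[0,0,0],[0,0,0],[0,0,0],[0,0,0],[0,0,0]],"jaw":[4.6,4.6,4.6,4.6,4.6,4.6,4.6,4.6]}'
python3 - <<'E'
from h import *
d=snap('wrist','wf');s=snap('side','sf')
a=cv2.resize(d['frame'][:150,150:470,::-1],(640,300),interpolation=2)
b=cv2.resize(s['frame'][90:195,220:380,::-1],(457,300),interpolation=2)
o=np.zeros((600,640,3),np.uint8);o[:300]=a;o[300:,:457]=b;cv2.imwrite('pics/final.png',o)
E
```

```text
t: 26.12
tcp_pos: [0.5592, -0.1972, 0.0178]
orientation: [0.0, 1.0, 0.016, 0.0]
force: [0.3, 0.2, 0.2]
grip_width: 0.0461
gripper_force: 0.0
t: 27.12
tcp_pos: [0.4592, -0.2006, 0.2976]
orientation: [0.0, 1.0, 0.016, 0.0]
force: [-1.0, 0.2, -0.6]
grip_width: 0.046
gripper_force: 0.0
```

View pics/final.png

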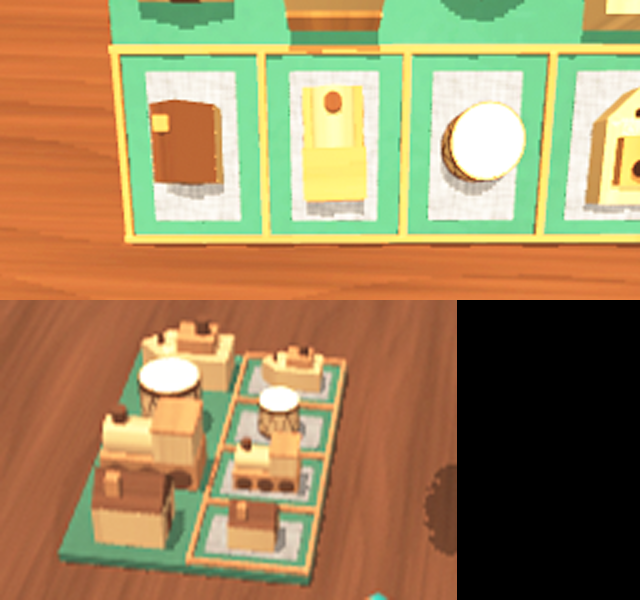

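All four toys stand upright on their mats in the right order, aligned and released, and the gripper is clear.

```bash
python3 -c "
from cell import r
print(r.finish_job())"
```

```text
the job is handed in; nothing more can be done
None
```

The job is handed in at about 27 s: boat, drum, loco and house each stand upright and released on the mat in front of their own large model, checked in the final wrist and side views; the hand-in gave no verdict.

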